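# Press a microscope mount flat with a hand tamper

## Robot

A 6-joint arm with a two-finger parallel gripper is mounted at the origin on the work surface. World frame = base frame: x ahead of the robot, y to its left, z up, the work surface at z = 0. Lengths are in m, angles in rad, forces in N, time in s.
With the tool pointing down it reaches from about 0.375 to 0.975 m from the base axis. Payload 3.8 kg.
Tool frame: the origin (TCP) lies on the centre line of the jaws, within the pads' length; the fingertips stand 25 mm ahead of it and the grasp point (between the pads) lies 6 mm ahead of it; y points along the fingers, z is the direction in which the jaws open and shut, and the axes are right-handed (so a half turn about y gives the same grasp; the last joint's range is limited). The gripper opens to 85 mm and grips with 20 to 120 N. Pads are 22 mm wide; open, the fingers measure 114 mm over their backs; the gripper's body (76 mm by 85 mm) begins 54 mm behind the grasp point. The pads swing forward as they close: fully open they stand 13 mm farther back than shut.
Start: joints at [1.169, 0.264, 1.604, -0, 1.274, -0.037], TCP at [0.241, 0.631, 0.256] pointing down, gripper open.
Joint ranges: [-2.63, 2.63], [-0.94, 2.18], [0.31, 2.57], [-1.31, 4.45], [0, 2.66], [-2.55, 2.55]. Speed limits (rad/s): [2.57, 2.57, 3.14, 3.14, 3.14, 3.14].

## Interface

Orientations are given as a rotation vector (axis times angle).
In Python, from workcell import bot gives the robot as it stands.
- The arm moves only by the shell command python3 -m jog 'ROWS' [FORCE]. ROWS is JSON, a list of rows, each a list of 5 numbers: the shift along the world's x, y, z in mm, then the turn about the world's z in degrees, then the finger opening in mm, from 0 to 85.4. A call has exactly 10 rows; each row is the pose to reach, as a shift and turn from the pose commanded when the call began; what a row does not reach only later rows make up. A row lasts 1/8 s, in which the tool goes at most 62.5 mm and 10.7 degrees, less where a joint would pass 70% of its speed; a pose out of reach is approached as far as the arm can. A call with a gripper value outside its range is refused whole. The fingers move at their own pace and stop on an object; FORCE is the grip in N (left out, the last holds). Time passes only in rows, so rows that repeat a pose let the fingers close, or fill a call up. It gives the time, the measured TCP pose, the force and the opening at its end, in the units of the state.
- bot.read_state(): the state, without advancing time (a new reading comes with each control period).
- bot.read_camera(name): name is "side" or "top"; returns a dict with "pixels" (420x560x3 uint8, red, green, blue), "fx", "fy", "cx", "cy" (pixels), "R" (3x3) and "t" (3): a world point X has camera coordinates R X + t. Camera axes: x right, y down, z forward; pixel columns grow to the right and rows downward; lengths in m; the calibration is good to about 2 mm. A picture is of the moment at which its call begins. There is no depth.
- bot.finish_job(): hands the job in, once; it reports no verdict.
The state is a dict: "time": time; "q": joint angles; "joint_vel": joint speeds; "joint_torque": joint torques, N m; "tool_pos": TCP position; "tcp_rot": TCP orientation; "wrist_force": force on the tool from outside, world axes, zero at the start; "torque": the same for the moment, N m; "width": opening from 0.0 (shut) to 1.0 (fully open).
Only numpy, scipy, OpenCV 4.12 (cv2) and the standard library are available. Lean on these libraries where they do the work, as an engineer would, in place of code of your own. Each camera call takes 0.05 s, during which the arm holds its last target.

## Task

Pick up the tamper from its cork pad and press the sprung plate in the press cup squarely down until it sits level and firmly on its stop, keeping it pressed there for about three seconds so that the mount bonds. Press firmly but gently (about 15 to 20 N; 30 N cracks the glass mount), then stand the tamper upright on its cork pad again, let go, and leave the other things on the bench alone.

Things in the scene. Friction and masses are not known exactly. Their poses are not given: they have to be found in the camera images.
- tamper: hand tamper, about 0.35 kg, loose, upright on the cork pad. From below: flat steel disc 48 mm diameter, 14 mm thick; steel stem 16 mm diameter to 55 mm; collar 42 mm diameter from 55 to 60 mm; black round handle 30 mm diameter from 60 to 105 mm (top). Origin: centre of its underside, the flat pressing face; z up the handle. Grip hard round the handle, some 82 mm above the face; any yaw will do
- pad: flat round cork pad fixed to the bench, 90 mm diameter, 6 mm thick; origin: centre of its underside, so that its top is 6 mm above the origin
- cup: press cup fixed to the bench: square aluminium base 110 x 110 x 12 mm bearing an upright white round tube, outer diameter 76 mm, bore 64 mm, open at the top, rim 63 mm above the bench. Origin: centre of the underside of the base, z up. Under the plate, unseen, are three spring pins 16 mm from the axis and a rigid level stop ring. The stop's height differs each time and can only be felt
- rim (a point): centre of the cup's mouth, 63 mm above the bench. How the plate behaves: it meets the stop 6 to 20 mm below its rest height. Pushing it down takes about 2 N at first and 0.3 N more for each mm (4 to 8 N just before the stop); once on the stop the force climbs steeply. It springs back up when let go
- plate: round steel press plate, 60 mm diameter, 6 mm thick, 0.09 kg, loose in the cup's bore on the spring pins, a thin glass mount flush in its middle. Origin: centre of its underside, z up. At rest its top is 48 mm above the bench (15 mm below the rim)
- dish: shallow round glass dish, 80 mm diameter, 14 mm high, loose; bystander; origin: centre of its underside
- bottle: amber glass bottle with a black cap, 56 mm diameter, 120 mm high, loose; bystander; origin: centre of its underside
- slidebox: blue plastic slide box, 90 x 100 x 30 mm, loose; bystander; origin: centre of its underside
- brush: small brush, 170 mm long, lying on the bench; bystander; its long axis is its own x
Mind the look-alikes: they are no part of the job. Leave any turquoise look-alike of the tamper alone. Leave any blue look-alike of the cup alone.

How it is judged:
On the way, in this order (a step that is already met when the one before it is completed fails the run):
1. the tamper is lifted off its pad, more than 25 mm above the pad's top (z of tamper in the frame of pad above 0.031 m), for 0.1 s.
2. the plate is pressed onto its stop with the tamper: it bears on the stop with more than 4 N, plate within 1.7 degrees of level, tamper within 3 degrees of upright, kept so for 2 s without a break (contact force between plate and cup above 4 N and contact force between tamper and plate above 6 N and angle between plate's own z axis and vertical below 0.03 rad and angle between tamper's own z axis and vertical below 0.052 rad and linear speed of plate below 0.01 m/s), for 2 s.
At the end, for the whole second after the job is handed in: The tamper stands upright (within 3 degrees) and still on its cork pad, its middle within 25 mm of the pad's middle; the plate lies level (within 3 degrees) and still in the bore of the cup (horizontal distance between tamper and pad below 0.025 m and angle between each of tamper, plate's own z axis and vertical below 0.05 rad and z of tamper in the frame of pad below 0.009 m and linear speed of each of tamper, plate below 0.02 m/s and horizontal distance between plate and cup below 0.006 m); the robot touches nothing.
It fails at once if the plate with the glass mount is pressed with more than 30 N (contact force between any of tamper, the fingers and plate above 30 N).
It fails at once if the press cup is struck or pressed with more than 30 N (contact force between any of tamper, the fingers and cup above 30 N).
It fails at once if a bystander (dish, bottle, slide box, brush) is moved by more than 20 mm (distance of any of dish, bottle, slidebox, brush from where it was at the start of the episode above 0.02 m).
It also fails if it takes over 61 s, if anything falls off the work surface, if the arm or the gripper's body presses on something with over 40 N, if the wrist force passes 120 N, or if a joint passes its speed limit or range.

## Working session

There is one attempt and no reset: what is moved stays moved. The work goes in short steps, Python scripts to look and compute and a shell command to move; the robot and the scene stay as the last step left them, time stands still between calls to the robot, and variables do not carry over. Pictures are saved under pics/ and viewed, and the job is handed in when it is done.

```bash
ls; mkdir -p pics
python3 - <<'E'
from workcell import bot
import cv2
for n in("top","side"):
    c=bot.read_camera(n); cv2.imwrite(f"pics/{n}0.png",c["pixels"][:,:,::-1])
    print(n,c["fx"],c["cx"],c["cy"],c["R"],c["t"])
s=bot.read_state();print(s)
E
```

```text
pics
top 506.3428277252523 284.13845288453024 209.47673205005748 [[-2.29839947e-02 -9.99734007e-01 -1.91104769e-03]
 [-9.92780068e-01  2.30491389e-02 -1.17713526e-01]
 [ 1.17726263e-01 -8.08276999e-04 -9.93045756e-01]] [0.07162329 0.55400774 1.28881454]
side 487.21551819116524 269.8493952431647 213.5062922645248 [[ 0.87437719 -0.48510881 -0.01157426]
 [-0.37671532 -0.66358412 -0.64632939]
 [ 0.30585959  0.56949588 -0.76297074]] [-0.44063415  0.27353123  1.08702046]
{'time': 0.1, 'q': array([ 1.16911596e+00,  2.64679324e-01,  1.60528079e+00,  1.51566313e-05,
        1.27371520e+00, -3.68984309e-02]), 'joint_vel': array([ 7.71223082e-04, -3.27411582e-04, -3.26190611e-03,  1.25890885e-03,
       -5.56224945e-04, -7.38732615e-05]), 'joint_torque': array([-3.09671104e-04, -5.16703606e+01, -3.68589628e+01, -7.86924079e-05,
        6.33269374e-03,  1.63772079e-06]), 'tool_pos': array([0.24055147, 0.63000322, 0.25506206]), 'tcp_rot': array([-1.55381489,  0.28666363, -0.28592622]), 'wrist_force': array([-0.09643929,  0.55054925, -0.21207456]), 'torque': array([-0.00942092, -0.00410594, -0.04648679]), 'width': 1.0011700639077186}
```

View pics/top0.png

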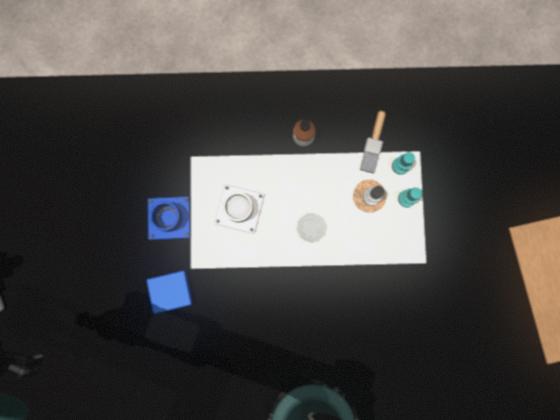

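View pics/side0.png

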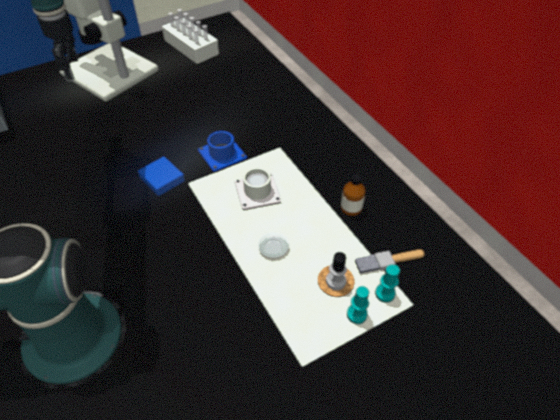

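Candidates for the tamper are the black-handled one on cork, top (374,194) / side (338,265), and turquoise look-alikes at top (405,160) and (412,196). For the cup they are the white one at top (239,208) and a blue look-alike at (168,217). By the description I choose the black-handled tamper and the white cup, and check both in a close crop.

Run:
```python
import cv2,numpy as np
a=cv2.imread("pics/top0.png");b=cv2.imread("pics/side0.png")
f=lambda im,u,v,r=35:cv2.resize(im[v-r:v+r,u-r:u+r],(390,290*0+390),interpolation=cv2.INTER_CUBIC)
o=np.vstack([np.hstack([f(a,380,185),f(a,239,208)]),np.hstack([f(b,345,275),f(b,258,185)])])
cv2.imwrite("pics/crop.png",cv2.resize(o,(600,600)))
```

```text
(no output)
```

View pics/crop.png

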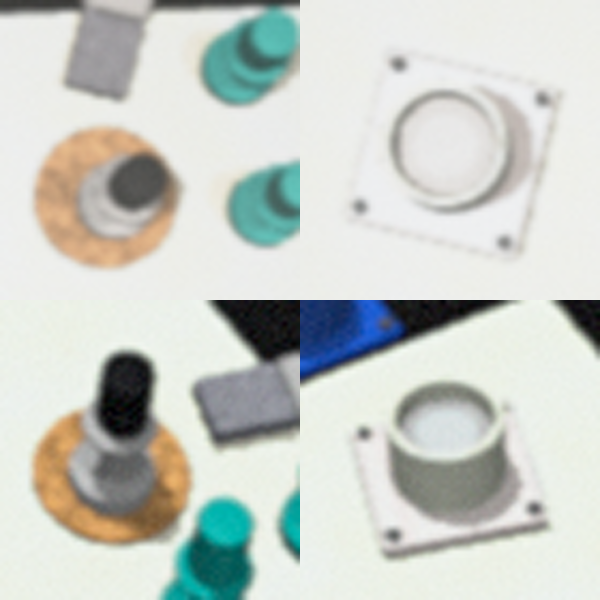

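The crops confirm the choice: the black-handled steel tamper on cork, and the white tube on the aluminium base with four dark screws. Next I measure.

```bash
cat > h.py <<'E'
import cv2,numpy as np
from workcell import bot
def ray(c,u,v,z):
    d=np.array([(u-c["cx"])/c["fx"],(v-c["cy"])/c["fy"],1]);R=np.array(c["R"]);o=-R.T@c["t"];d=R.T@d
    return o+d*(z-o[2])/d[2]
def proj(c,X):
    p=c["R"]@np.array(X)+c["t"];return c["cx"]+c["fx"]*p[0]/p[2],c["cy"]+c["fy"]*p[1]/p[2]
def blobs(m,lo,hi):
    n,l,s,ce=cv2.connectedComponentsWithStats(m.astype(np.uint8))
    return [(i,s[i],ce[i],l==i) for i in range(1,n) if lo<=s[i][4]<=hi]
def tri(c1,p1,c2,p2):
    P=[np.array([[c["fx"],0,c["cx"]],[0,c["fy"],c["cy"]],[0,0,1]])@np.c_[c["R"],c["t"]] for c in(c1,c2)]
    X=cv2.triangulatePoints(P[0],P[1],np.array(p1,float),np.array(p2,float)).ravel();return X[:3]/X[3]
def roi(m,u,v,r):
    o=np.zeros_like(m);o[v-r:v+r,u-r:u+r]=m[v-r:v+r,u-r:u+r];return o
E
python3 - <<'E'
from h import *
np.set_printoptions(precision=4,suppress=True)
C={n:bot.read_camera(n) for n in("top","side")}
seed={"top":((374,195),(239,208)),"side":((338,270),(258,188))}
H={}
for n,c in C.items():
    im=c["pixels"];hsv=cv2.cvtColor(im,cv2.COLOR_RGB2HSV);v=hsv[...,2];s=hsv[...,1];h=hsv[...,0]
    (tu,tv),(cu,cv)=seed[n]
    m=roi((h>5)&(h<22)&(s>70)&(v>100),tu,tv,22+(n=="side")*6)
    cn=np.vstack(cv2.findContours(m.astype(np.uint8),cv2.RETR_EXTERNAL,2)[0]);e=cv2.fitEllipse(cv2.convexHull(cn));print(n,"pad",e,ray(c,*e[0],.006))
    d=roi(v<(95 if n=="top" else 70),tu,tv,22)
    for b in blobs(d,30,900): print(n,"dark",b[1],b[2],ray(c,*b[2],.0885)); H.setdefault(n,b[2])
    d=roi(v<140,cu,cv,32)
    for b in blobs(d,2,900): print(n,"cup dark",b[1],b[2],ray(c,*b[2],.012))
    d=(h>80)&(h<95)&(s>120)&(v>60)
    for b in blobs(roi(d,405,180,35) if n=="top" else roi(d,373,295,40),30,900): print(n,"turq",b[1],b[2],ray(c,*b[2],.055))
    if n=="top":
        for nm,p in dict(brush1=(370,160),brush2=(380,113),bottle=(304,140),dish=(312,228),slide=(170,292)).items(): print(nm,ray(c,*p,.01))
print(tri(C["top"],H["top"],C["side"],H["side"]))
E
```

```text
top pad ((369.1260070800781, 195.6414337158203), (31.044601440429688, 31.954421997070312), 133.81060791015625) [ 0.5906 -0.169   0.006 ]
top dark [371 187  12  11 103] [376.6505 192.0097] [ 0.5876 -0.1742  0.0885]
top turq [403 153  11  10  75] [408.2667 157.7733] [ 0.6805 -0.2664  0.055 ]
top turq [394 158  16  15  86] [399.2093 166.2093] [ 0.6588 -0.2418  0.055 ]
top turq [411 189  11   9  71] [415.7183 192.831 ] [ 0.5882 -0.2808  0.055 ]
brush1 [ 0.6866 -0.1748  0.01  ]
brush2 [ 0.8159 -0.2075  0.01  ]
bottle [0.7458 0.0009 0.01  ]
dish [ 0.5072 -0.0137  0.01  ]
slide [0.3486 0.3612 0.01  ]
side pad ((335.55621337890625, 280.4739074707031), (31.005277633666992, 36.81679916381836), 103.44873046875) [ 0.5896 -0.1699  0.006 ]
side dark [333 253  12  19 186] [338.7419 262.0968] [ 0.5872 -0.1728  0.0885]
side cup dark [226 156  10   6  46] [229.7174 158.    ] [0.5535 0.333  0.012 ]
side cup dark [242 156   2   1   2] [242.5 156. ] [0.5901 0.3219 0.012 ]
side cup dark [226 156  31  12  78] [240.6538 160.6282] [0.5765 0.307  0.012 ]
side cup dark [288 156   2   2   3] [288.6667 156.3333]
[... 240 characters left out ...]
721 0.012 ]
side cup dark [277 198   2   2   4] [277.5 198.5] [0.5966 0.1236 0.012 ]
side cup dark [275 203   2   1   2] [275.5 203. ] [0.5838 0.112  0.012 ]
side cup dark [244 204   2   2   4] [244.5 204.5] [0.5082 0.1487 0.012 ]
side cup dark [269 204   3   1   3] [270. 204.] [0.569  0.1162 0.012 ]
side cup dark [254 207   2   1   2] [254.5 207. ] [0.5275 0.1274 0.012 ]
side cup dark [244 209   2   1   2] [244.5 209. ] [0.5009 0.1344 0.012 ]
side cup dark [248 208   3   1   3] [249. 208.] [0.513  0.1316 0.012 ]
side turq [376 264  25  38 580] [388.2517 283.3172] [ 0.6676 -0.2584  0.055 ]
side turq [348 287  21  37 541] [358.6007 305.915 ] [ 0.5754 -0.2727  0.055 ]
[ 0.587  -0.1737  0.09  ]
```

Run:
```python
from h import *
np.set_printoptions(precision=4,suppress=True)
for n,(u,v) in dict(top=(239,208),side=(258,188)).items():
    c=bot.read_camera(n);g=cv2.cvtColor(c["pixels"],cv2.COLOR_RGB2GRAY)
    bh=cv2.morphologyEx(g,cv2.MORPH_BLACKHAT,np.ones((7,7)))
    if n=="top": 
        for b in blobs(roi(bh>45,u,v,30),3,60): print(n,b[1],b[2],ray(c,*b[2],.012))
    else:
        for b in blobs(roi(bh>45,u,v,30),3,60): print(n,b[1],b[2],ray(c,*b[2],.012))
    # annulus edge view
    cr=g[v-32:v+32,u-32:u+32];cv2.imwrite(f"pics/cup_{n}.png",cv2.resize(cr,(576,576),interpolation=cv2.INTER_CUBIC))
```

```text
top [225 186   4   4  12] [226.5 187.5] [0.6205 0.211  0.012 ]
top [225 194  19  19  57] [230.3158 200.7193] [0.5847 0.2012 0.012 ]
top [259 194   4   4  10] [260.3 195.7] [0.5963 0.1213 0.012 ]
top [236 208  18  15  50] [247.16 216.66] [0.5411 0.1571 0.012 ]
top [216 220   4   3   9] [217.3333 220.8889] [0.5317 0.2361 0.012 ]
top [250 228   3   3   8] [251.125 229.125] [0.5078 0.1471 0.012 ]
side [236 180   4   3  10] [237.5 180.8] [0.5316 0.2379 0.012 ]
side [266 181   5   6  17] [268.7059 183.6471] [0.6028 0.1846 0.012 ]
side [244 183   4   4  10] [245.3 184.9] [0.5435 0.2128 0.012 ]
side [243 203   4   4  12] [244.5 204.5] [0.5082 0.1487 0.012 ]
```

View pics/cup_top.png

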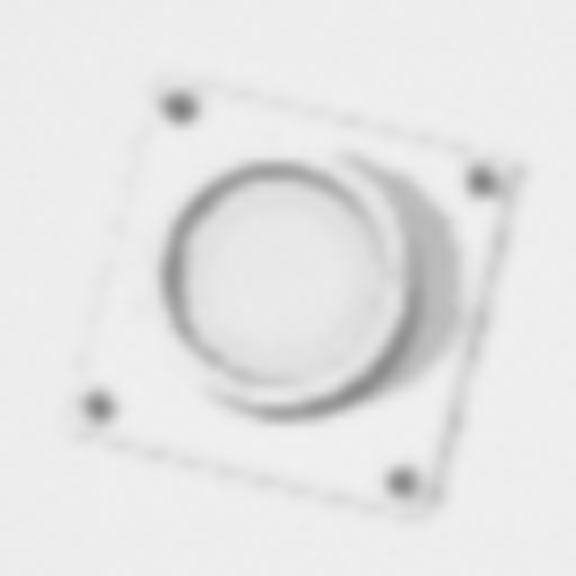

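View pics/cup_side.png

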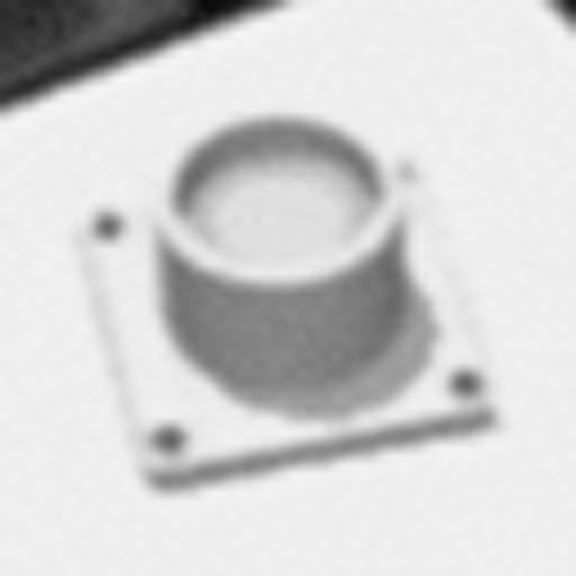

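Crops: four screws and the tube are clear in both views. Mean cup centre is about (0.564,0.180), the tamper handle about (0.587,-0.1735) and the pad about (0.590,-0.1695).

```bash
python3 - <<'E'
from h import *
from scipy.spatial.transform import Rotation as R
s=bot.read_state();print(R.from_rotvec(s["tcp_rot"]).as_matrix().round(4),s["tool_pos"],s["time"])
E
python3 -m jog '[[25,-57,0,0,85],[50,-114,0,0,85],[75,-171,0,0,85],[100,-228,0,0,85],[125,-285,0,0,85],[150,-342,0,0,85],[170,-390,0,0,85],[190,-440,0,0,85],[200,-465,0,0,85],[200,-465,0,0,85]]' 100
```

```text
[[ 9.342e-01 -3.000e-04  3.568e-01]
 [-3.568e-01 -7.000e-04  9.342e-01]
 [-0.000e+00 -1.000e+00 -8.000e-04]] [0.24074283 0.63039381 0.25580962] 0.3
time: 1.55
tool_pos: [0.4413, 0.1641, 0.2564]
tcp_rot: [-1.551, 0.289, -0.289]
wrist_force: [-0.6, -0.1, 0.2]
width: 0.994
```

```bash
python3 -m jog '[[24,-56,0,-8,85],[48,-112,-10,-16,85],[72,-168,-20,-24,85],[96,-224,-30,-32,85],[120,-280,-40,-40,85],[135,-312,-50,-48,85],[146,-337,-60,-56,85],[146,-337,-60,-60,85],[146,-337,-60,-60,85],[146,-337,-60,-60,85]]' 100
python3 - <<'E'
from h import *
s=bot.read_state();print(s["tool_pos"],s["tcp_rot"],s["q"],s["wrist_force"])
c=bot.read_camera("side");cv2.imwrite("pics/s1.png",cv2.resize(c["pixels"][180:360,220:460,::-1],(800,600),interpolation=2))
E
```

```text
time: 2.8
tool_pos: [0.5871, -0.1703, 0.1964]
tcp_rot: [-1.281, 1.09, -1.09]
wrist_force: [-0.0, 0.8, -0.0]
width: 0.996
[ 0.58706531 -0.17031553  0.1963687 ] [-1.28077113  1.08968506 -1.08959097] [-3.23272359e-01  1.88445099e-01  1.80916808e+00  3.41580556e-04
  1.14391502e+00 -4.84534106e-01] [-0.03553918  0.84267422 -0.02753086]
```

View pics/s1.png

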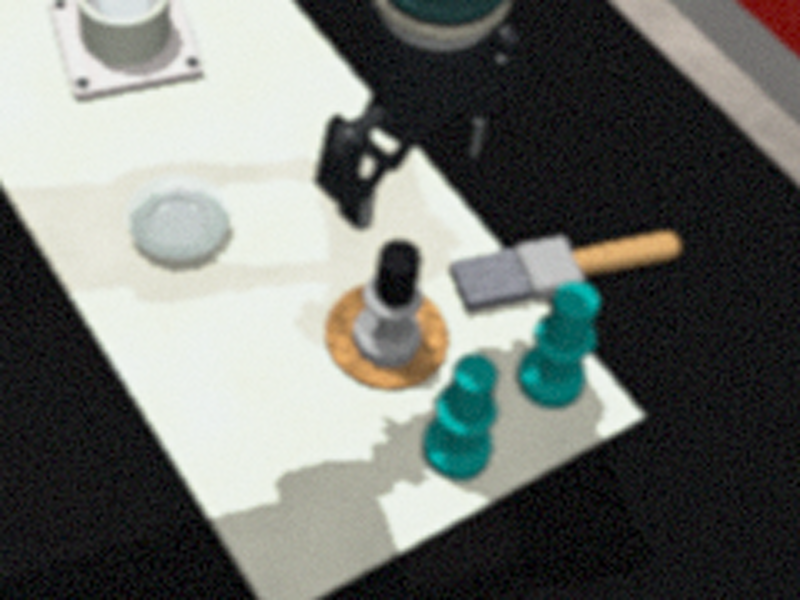

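```bash
python3 -m jog '[[0,-3,0,0,85],[0,-3,-10,0,85],[0,-3,-30,0,85],[0,-3,-50,0,85],[0,-3,-70,0,85],[0,-3,-85,0,85],[0,-3,-95,0,85],[0,-3,-101,0,85],[0,-3,-101,0,85],[0,-3,-101,0,85]]' 100
python3 - <<'E'
from h import *
from scipy.spatial.transform import Rotation as R
s=bot.read_state();print(s["tool_pos"],s["q"],s["wrist_force"]);print(R.from_rotvec(s["tcp_rot"]).as_matrix().round(4))
c=bot.read_camera("side");print(proj(c,s["tool_pos"]));cv2.imwrite("pics/s2.png",cv2.resize(c["pixels"][220:330,270:410,::-1],(560,440),interpolation=2))
c=bot.read_camera("top");print(proj(c,s["tool_pos"]));cv2.imwrite("pics/t2.png",cv2.resize(c["pixels"][140:250,310:450,::-1],(560,440),interpolation=2))
E
```

```text
time: 4.1
tool_pos: [0.5874, -0.1746, 0.096]
tcp_rot: [-1.28, 1.09, -1.092]
wrist_force: [0.7, -0.2, 0.2]
width: 0.999
[ 0.58738936 -0.17461424  0.09603833] [-3.29597763e-01  2.91491762e-01  1.88490543e+00  2.55486168e-06
  9.63836946e-01 -4.88395791e-01] [ 0.72518159 -0.23431092  0.22696432]
[[ 1.581e-01  1.300e-03  9.874e-01]
 [-9.874e-01 -4.000e-04  1.581e-01]
 [ 6.000e-04 -1.000e+00  1.200e-03]]
(np.float64(339.57661756503995), np.float64(260.73819461951535))
(np.float64(377.37109857984075), np.float64(191.64459882616555))
```

View pics/s2.png

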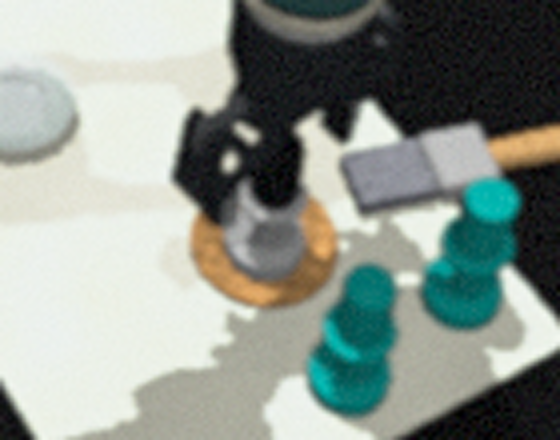

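View pics/t2.png

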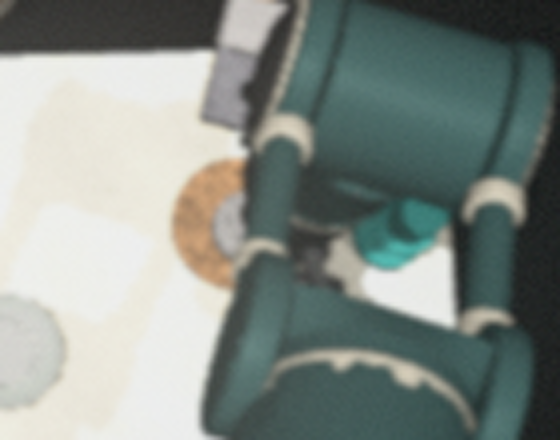

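The fingers straddle the handle in the side view, at crop (205,170) and (340,120) with the handle at (275,165). The top view is blocked by the arm. Closing now.

```bash
python3 -m jog '[[0,0,0,0,60],[0,0,0,0,45],[0,0,0,0,36],[0,0,0,0,30],[0,0,0,0,25],[0,0,0,0,20],[0,0,0,0,20],[0,0,0,0,20],[0,0,0,0,20],[0,0,0,0,20]]' 110
python3 - <<'E'
from h import *
s=bot.read_state();print(s["tool_pos"],s["wrist_force"],s["torque"],s["width"]*85.4)
E
```

```text
time: 5.45
tool_pos: [0.5875, -0.1744, 0.0957]
tcp_rot: [-1.279, 1.09, -1.092]
wrist_force: [3.4, 0.9, 3.3]
width: 0.327
[ 0.58745146 -0.1744482   0.09572216] [3.35362278 0.9221872  3.29455409] [ 0.26948195 -0.64304263 -0.05665665] 27.946089164217653
```

```bash
python3 -m jog '[[0,0,3,0,10],[0,0,8,0,10],[0,0,20,0,10],[0,0,40,0,10],[0,0,60,0,10],[0,0,80,0,10],[0,0,100,0,10],[0,0,120,0,10],[0,0,120,0,10],[0,0,120,0,10]]' 120
python3 - <<'E'
from h import *
s=bot.read_state();print(s["tool_pos"],s["wrist_force"],s["torque"],s["width"]*85.4)
c=bot.read_camera("side");cv2.imwrite("pics/s3.png",cv2.resize(c["pixels"][150:330,260:440,::-1],(600,600),interpolation=2))
E
```

```text
time: 6.7
tool_pos: [0.5864, -0.1743, 0.2148]
tcp_rot: [-1.28, 1.092, -1.091]
wrist_force: [0.3, -0.4, -4.0]
width: 0.32
[ 0.58639507 -0.1742939   0.21475102] [ 0.26808579 -0.39376964 -4.00988538] [0.01209638 0.08848292 0.0137121 ] 27.344471678340952
```

View pics/s3.png

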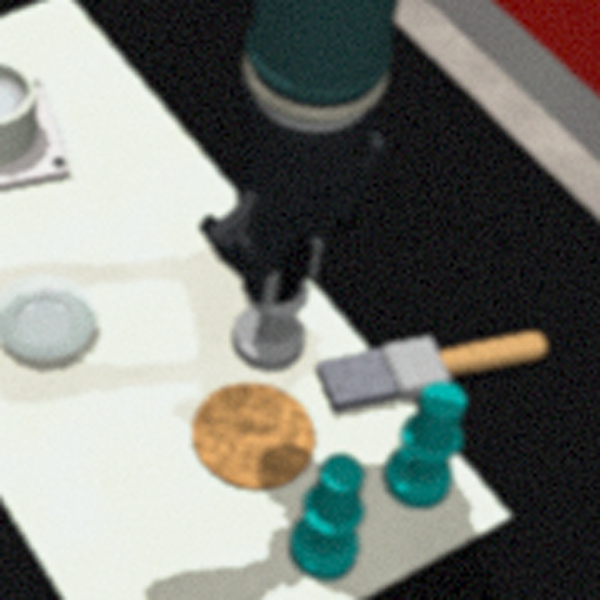

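Run:
```python
from h import *
np.set_printoptions(precision=4,suppress=True)
s=bot.read_state();p=s["tool_pos"]
for n,(u,v) in dict(top=(369,195),side=(336,280)).items():
    c=bot.read_camera(n);hsv=cv2.cvtColor(c["pixels"],cv2.COLOR_RGB2HSV);h,S,V=cv2.split(hsv)
    m=roi((h>5)&(h<22)&(S>70)&(V>50),u,v,22)
    e=cv2.fitEllipse(cv2.convexHull(np.vstack(cv2.findContours(m.astype(np.uint8),cv2.RETR_EXTERNAL,2)[0])));print(n,e,ray(c,*e[0],.006))
    for z in(-.095,-.088,-.081,-.03): print(z,proj(c,p+[0,0,z]))
```

```text
top ((366.2509765625, 195.36793518066406), (24.71533203125, 32.63522720336914), 1.2199631929397583) [ 0.5915 -0.1614  0.006 ]
-0.095 (np.float64(378.92211934826133), np.float64(190.74392384957835))
-0.088 (np.float64(379.45111783343805), np.float64(190.29982541400813))
-0.081 (np.float64(379.9861162898489), np.float64(189.85068995486742))
-0.03 (np.float64(384.0750111499684), np.float64(186.41803019973855))
side ((335.55328369140625, 280.3263244628906), (31.36798858642578, 36.89453125), 104.68077850341797) [ 0.5898 -0.1695  0.006 ]
-0.095 (np.float64(339.98603923179286), np.float64(254.85687655314382))
-0.088 (np.float64(340.2989780028924), np.float64(253.00464518380676))
-0.081 (np.float64(340.61505393627607), np.float64(251.13384548440018))
-0.03 (np.float64(343.0171583062375), np.float64(236.91619820844562))
```

```bash
python3 -m jog '[[-2,20,0,0,10],[-5,60,0,0,10],[-8,110,0,0,10],[-11,160,0,0,10],[-14,210,0,0,10],[-17,260,0,0,10],[-19,305,0,0,10],[-21,340,0,0,10],[-22,354,0,0,10],[-22,354,0,0,10]]' 120
python3 -m jog '[[0,0,0,0,10],[0,0,0,0,10],[0,0,-10,0,10],[0,0,-20,0,10],[0,0,-30,0,10],[0,0,-40,0,10],[0,0,-45,0,10],[0,0,-48,0,10],[0,0,-48,0,10],[0,0,-48,0,10]]' 120
python3 - <<'E'
from h import *
s=bot.read_state();p=s["tool_pos"];print(p,s["wrist_force"],s["torque"])
for n,(u,v) in dict(top=(239,208),side=(258,175)).items():
    c=bot.read_camera(n);print(proj(c,p-[0,0,.088]));cv2.imwrite(f"pics/{n}4.png",cv2.resize(c["pixels"][v-50:v+50,u-50:u+50,::-1],(600,600),interpolation=2))
E
```

```text
time: 8.1
tool_pos: [0.5642, 0.1805, 0.2148]
tcp_rot: [-1.282, 1.09, -1.09]
wrist_force: [-0.1, 0.8, -4.1]
width: 0.327
time: 9.35
tool_pos: [0.5652, 0.1797, 0.1678]
tcp_rot: [-1.279, 1.091, -1.092]
wrist_force: [0.8, -0.7, -3.8]
width: 0.33
[0.56516234 0.17971237 0.16780897] [ 0.83338356 -0.68023563 -3.834846  ] [ 0.00825577 -0.01677156 -0.00580364]
(np.float64(236.04848149028953), np.float64(204.5851123815071))
(np.float64(256.9054215512075), np.float64(172.24354438387996))
```

View pics/side4.png

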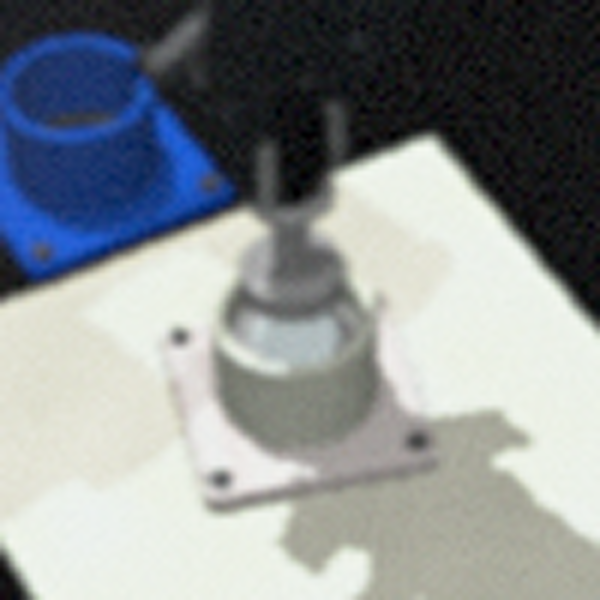

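View pics/top4.png

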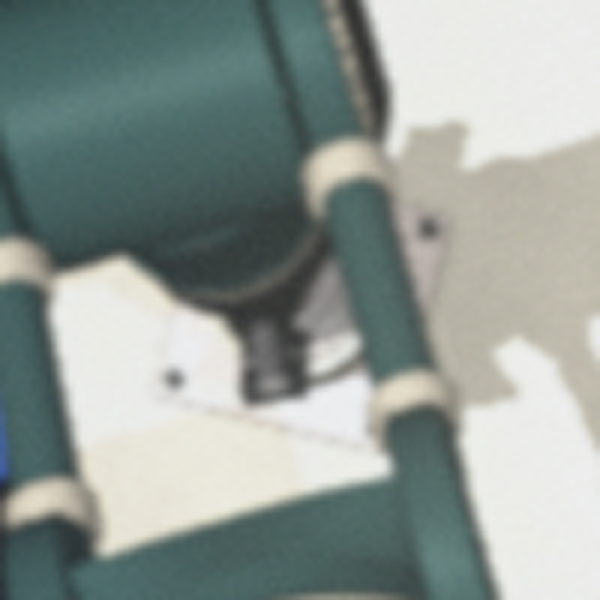

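Run:
```python
from h import *
c=bot.read_camera("side")
for q in((.5643,.1797,.063),(.5652,.1797,.063),(.5643,.1747,.063),(.5643,.1797,.085)):print(proj(c,q))
```

```text
(np.float64(256.8238647085647), np.float64(176.78994401044807))
(np.float64(257.1183445754472), np.float64(176.67193712020517))
(np.float64(257.6969670348029), np.float64(177.94322112332713))
(np.float64(256.5596607724259), np.float64(170.9738021645921))
```

```bash
python3 -m jog '[[0,-1,-3,0,10],[0,-1,-8,0,10],[0,-1,-13,0,10],[0,-1,-18,0,10],[0,-1,-22,0,10],[0,-1,-25,0,10],[0,-1,-26,0,10],[0,-1,-26,0,10],[0,-1,-26,0,10],[0,-1,-26,0,10]]' 120
python3 -m jog '[[0,0,-1,0,10],[0,0,-2,0,10],[0,0,-3,0,10],[0,0,-4,0,10],[0,0,-5,0,10],[0,0,-6,0,10],[0,0,-7,0,10],[0,0,-8,0,10],[0,0,-8,0,10],[0,0,-8,0,10]]' 120
python3 - <<'E'
from h import *
s=bot.read_state();print(s["tool_pos"],s["wrist_force"],s["torque"])
E
```

```text
time: 10.75
tool_pos: [0.565, 0.1786, 0.1415]
tcp_rot: [-1.28, 1.091, -1.092]
wrist_force: [0.4, 0.0, -3.9]
width: 0.324
time: 12.0
tool_pos: [0.5648, 0.1786, 0.1333]
tcp_rot: [-1.28, 1.091, -1.091]
wrist_force: [-1.8, 0.0, -1.2]
width: 0.326
[0.56479891 0.17860393 0.13334866] [-1.76679125  0.02303064 -1.21489489] [-0.09926712  0.30218296 -0.01974862]
```

```bash
python3 -m jog '[[0,0,-0.5,0,10],[0,0,-1,0,10],[0,0,-1.5,0,10],[0,0,-1.5,0,10],[0,0,-1.5,0,10],[0,0,-1.5,0,10],[0,0,-1.5,0,10],[0,0,-1.5,0,10],[0,0,-1.5,0,10],[0,0,-1.5,0,10]]' 120
python3 - <<'E'
from h import *
s=bot.read_state();print(s["tool_pos"],s["wrist_force"],s["torque"])
c=bot.read_camera("side");cv2.imwrite("pics/s5.png",cv2.resize(c["pixels"][125:225,208:308,::-1],(600,600),interpolation=2))
E
```

```text
time: 13.25
tool_pos: [0.5648, 0.1786, 0.1318]
tcp_rot: [-1.28, 1.091, -1.091]
wrist_force: [-1.7, -0.3, -0.1]
width: 0.323
[0.56481044 0.17856783 0.13177477] [-1.69600671 -0.26789382 -0.12074458] [-0.09886213  0.37746836 -0.01501031]
```

View pics/s5.png

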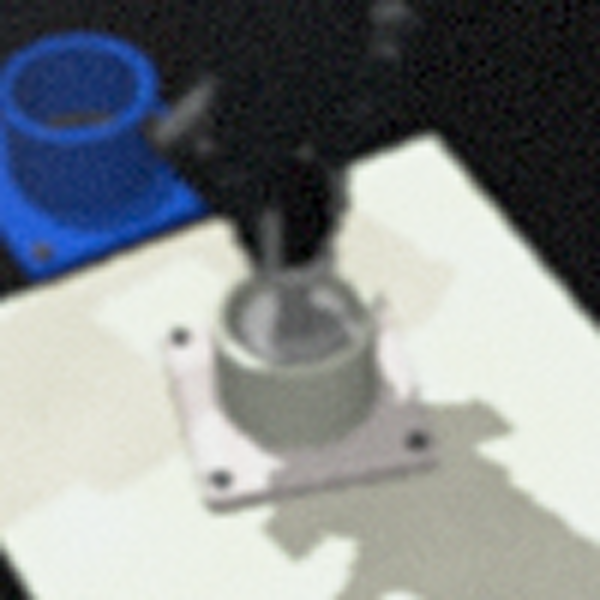

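```bash
python3 -m jog '[[-0.2,0,-0.2,0,10],[-0.4,0,-0.4,0,10],[-0.5,0,-0.6,0,10],[-0.5,0,-0.8,0,10],[-0.5,0,-1,0,10],[-0.5,0,-1,0,10],[-0.5,0,-1,0,10],[-0.5,0,-1,0,10],[-0.5,0,-1,0,10],[-0.5,0,-1,0,10]]' 120
python3 - <<'E'
from h import *
s=bot.read_state();print(s["tool_pos"],s["wrist_force"],s["torque"])
E
```

```text
time: 14.55
tool_pos: [0.5647, 0.1786, 0.131]
tcp_rot: [-1.279, 1.091, -1.092]
wrist_force: [1.2, -1.1, -0.6]
width: 0.325
[0.56465146 0.17862462 0.13096379] [ 1.22963218 -1.12131895 -0.57316881] [-0.08412701 -0.23111238 -0.00592998]
```

```bash
python3 -m jog '[[0.1,0,-0.2,0,10],[0.2,0,-0.4,0,10],[0.2,0,-0.6,0,10],[0.2,0,-0.8,0,10],[0.2,0,-1,0,10],[0.2,0,-1,0,10],[0.2,0,-1,0,10],[0.2,0,-1,0,10],[0.2,0,-1,0,10],[0.2,0,-1,0,10]]' 120
python3 - <<'E'
from h import *
s=bot.read_state();print(s["tool_pos"],s["wrist_force"],s["torque"])
E
```

```text
time: 15.8
tool_pos: [0.5646, 0.1786, 0.1298]
tcp_rot: [-1.28, 1.091, -1.092]
wrist_force: [2.1, -0.1, 0.1]
width: 0.326
[0.56464301 0.17860119 0.1298456 ] [ 2.10179722 -0.1394528   0.11427893] [-0.05352765 -0.39005177 -0.03023405]
```

```bash
python3 -m jog '[[0.1,0,-0.2,0,10],[0.2,0,-0.4,0,10],[0.2,0,-0.6,0,10],[0.2,0,-0.8,0,10],[0.2,0,-1,0,10],[0.2,0,-1,0,10],[0.2,0,-1,0,10],[0.2,0,-1,0,10],[0.2,0,-1,0,10],[0.2,0,-1,0,10]]' 120
python3 - <<'E'
from h import *
s=bot.read_state();print(s["tool_pos"],s["wrist_force"],s["torque"])
E
```

```text
time: 17.05
tool_pos: [0.5647, 0.1786, 0.1289]
tcp_rot: [-1.28, 1.091, -1.091]
wrist_force: [0.5, 0.9, 1.5]
width: 0.325
[0.56471257 0.17860077 0.12885337] [0.47136536 0.87247165 1.48750911] [ 0.02406944 -0.24674019 -0.01084252]
```

```bash
python3 -m jog '[[0,0,-0.2,0,10],[0,0,-0.4,0,10],[0,0,-0.6,0,10],[0,0,-0.8,0,10],[0,0,-1,0,10],[0,0,-1,0,10],[0,0,-1,0,10],[0,0,-1,0,10],[0,0,-1,0,10],[0,0,-1,0,10]]' 120
python3 - <<'E'
from h import *
s=bot.read_state();print(s["tool_pos"],s["wrist_force"],s["torque"])
E
```

```text
time: 18.3
tool_pos: [0.5648, 0.1786, 0.1287]
tcp_rot: [-1.28, 1.091, -1.091]
wrist_force: [-1.5, -0.5, 8.2]
width: 0.324
[0.56478621 0.17860352 0.1286864 ] [-1.47646452 -0.45040929  8.20364298] [-0.14570797  0.40825963 -0.00574169]
```

Stop felt: the TCP halted at z=0.1287 m with about 12 N net. A little more brings it to about 17 N.

```bash
python3 -m jog '[[0,0,-0.1,0,10],[0,0,-0.2,0,10],[0,0,-0.3,0,10],[0,0,-0.4,0,10],[0,0,-0.5,0,10],[0,0,-0.5,0,10],[0,0,-0.5,0,10],[0,0,-0.5,0,10],[0,0,-0.5,0,10],[0,0,-0.5,0,10]]' 120
python3 - <<'E'
from h import *
s=bot.read_state();print(s["tool_pos"],s["wrist_force"],s["torque"])
E
```

```text
time: 19.55
tool_pos: [0.5648, 0.1786, 0.1287]
tcp_rot: [-1.28, 1.091, -1.091]
wrist_force: [-1.9, -0.7, 9.9]
width: 0.327
[0.56483789 0.17862633 0.12867659] [-1.87558764 -0.66996217  9.89720179] [-0.24452009  0.62594054  0.01769926]
```

```bash
python3 -m jog '[[-0.1,0,-0.1,0,10],[-0.2,0,-0.2,0,10],[-0.2,0,-0.3,0,10],[-0.2,0,-0.4,0,10],[-0.2,0,-0.5,0,10],[-0.2,0,-0.5,0,10],[-0.2,0,-0.5,0,10],[-0.2,0,-0.5,0,10],[-0.2,0,-0.5,0,10],[-0.2,0,-0.5,0,10]]' 120
python3 - <<'E'
from h import *
s=bot.read_state();print(s["tool_pos"],s["wrist_force"],s["torque"])
c=bot.read_camera("side");cv2.imwrite("pics/s6.png",cv2.resize(c["pixels"][125:225,208:308,::-1],(600,600),interpolation=2))
E
```

```text
time: 20.8
tool_pos: [0.5649, 0.1786, 0.1287]
tcp_rot: [-1.28, 1.091, -1.092]
wrist_force: [-2.5, -1.4, 12.4]
width: 0.323
[0.56485455 0.17863277 0.12866979] [-2.51374814 -1.40671557 12.44244552] [-0.26120831  0.77105777  0.00865474]
```

View pics/s6.png

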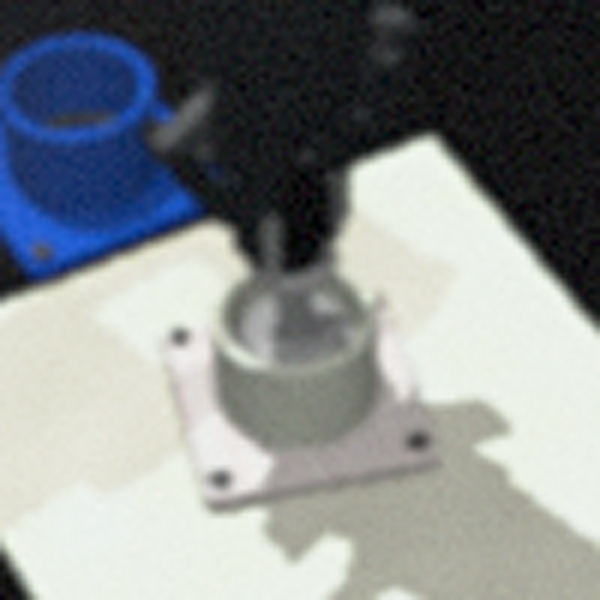

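```bash
python3 -m jog '[[-0.1,0,0,0,10],[-0.2,0,0,0,10],[-0.3,0,0,0,10],[-0.3,0,0,0,10],[-0.3,0,0,0,10],[-0.3,0,0,0,10],[-0.3,0,0,0,10],[-0.3,0,0,0,10],[-0.3,0,0,0,10],[-0.3,0,0,0,10]]' 120
python3 - <<'E'
from h import *
s=bot.read_state();print(s["tool_pos"],s["wrist_force"],s["torque"])
E
```

```text
time: 22.1
tool_pos: [0.5648, 0.1787, 0.1287]
tcp_rot: [-1.279, 1.091, -1.092]
wrist_force: [-1.2, -1.7, 10.6]
width: 0.325
[0.56478125 0.17866485 0.12870537] [-1.19080992 -1.65740465 10.63618142] [-0.28309396  0.64416694 -0.06348455]
```

```bash
python3 -m jog '[[0,0,-0.1,0,10],[0,0,-0.2,0,10],[0,0,-0.2,0,10],[0,0,-0.2,0,10],[0,0,-0.2,0,10],[0,0,-0.2,0,10],[0,0,-0.2,0,10],[0,0,-0.2,0,10],[0,0,-0.2,0,10],[0,0,-0.2,0,10]]' 120
python3 - <<'E'
from h import *
from scipy.spatial.transform import Rotation as R
s=bot.read_state();print(s["tool_pos"],s["wrist_force"],s["torque"],R.from_rotvec(s["tcp_rot"]).as_matrix()[2])
c=bot.read_camera("side");cv2.imwrite("pics/s7.png",cv2.resize(c["pixels"][155:215,228:288,::-1],(600,600),interpolation=2))
E
```

```text
time: 23.35
tool_pos: [0.5648, 0.1787, 0.1287]
tcp_rot: [-1.279, 1.091, -1.092]
wrist_force: [-1.7, -0.8, 11.7]
width: 0.323
[0.5647855  0.17866821 0.12867924] [-1.6603991  -0.77749989 11.74607729] [-0.26886498  0.74216167  0.02944528] [ 2.50724141e-06 -9.99999289e-01  1.19236915e-03]
```

View pics/s7.png

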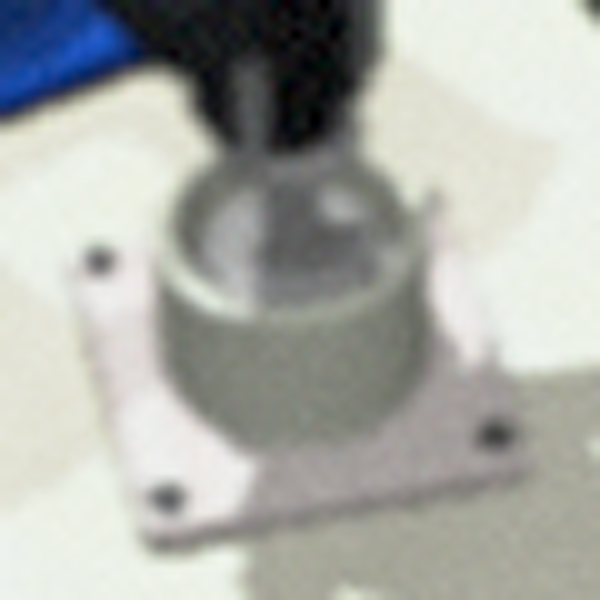

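```bash
python3 -m jog '[[0.1,0,0,0,10],[0.2,0,0,0,10],[0.3,0,0,0,10],[0.4,0,0,0,10],[0.5,0,-0.1,0,10],[0.6,0.2,-0.1,0,10],[0.6,0.2,-0.1,0,10],[0.6,0.2,-0.1,0,10],[0.6,0.2,-0.1,0,10],[0.6,0.2,-0.1,0,10]]' 120
python3 - <<'E'
from h import *
s=bot.read_state();print(s["tool_pos"],s["wrist_force"],s["torque"])
E
```

```text
time: 24.65
tool_pos: [0.5649, 0.1787, 0.1286]
tcp_rot: [-1.28, 1.091, -1.092]
wrist_force: [-3.1, -1.1, 13.2]
width: 0.326
[0.5649084  0.17870405 0.1286195 ] [-3.05159175 -1.05289869 13.19094153] [-0.3800956   0.99441001  0.05944964]
```

```bash
for i in 1 2; do python3 -m jog '[[0,0,0,0,10],[0,0,0,0,10],[0,0,0,0,10],[0,0,0,0,10],[0,0,0,0,10],[0,0,0,0,10],[0,0,0,0,10],[0,0,0,0,10],[0,0,0,0,10],[0,0,0,0,10]]' 120; done
python3 - <<'E'
from h import *
s=bot.read_state();print(s["tool_pos"],s["wrist_force"],s["torque"])
E
```

```text
time: 25.9
tool_pos: [0.5649, 0.1787, 0.1287]
tcp_rot: [-1.28, 1.091, -1.092]
wrist_force: [-2.1, -1.9, 14.0]
width: 0.324
time: 27.15
tool_pos: [0.5649, 0.1787, 0.1287]
tcp_rot: [-1.28, 1.091, -1.092]
wrist_force: [-3.7, -1.5, 13.8]
width: 0.324
[0.56494432 0.17869751 0.12866061] [-3.73081277 -1.54585986 13.75169262] [-0.31120824  1.01524084 -0.00870897]
```

Held at roughly 14–18 N for about 8 s. Now I lift off slowly.

```bash
python3 -m jog '[[-0.3,0,1,0,10],[-0.5,0,3,0,10],[-0.5,0,6,0,10],[-0.5,0,10,0,10],[-0.5,0,16,0,10],[-0.5,0,26,0,10],[-0.5,0,40,0,10],[-0.5,0,60,0,10],[-0.5,0,80,0,10],[-0.5,0,88,0,10]]' 120
python3 -m jog '[[0,0,0,0,10],[0,0,0,0,10],[3,-40,0,0,10],[6,-90,0,0,10],[9,-140,0,0,10],[12,-190,0,0,10],[15,-240,0,0,10],[18,-285,0,0,10],[21,-325,0,0,10],[24,-348,0,0,10]]' 120
python3 -m jog '[[0,0,0,0,10],[0,0,0,0,10],[0,0,-10,0,10],[0,0,-30,0,10],[0,0,-50,0,10],[0,0,-70,0,10],[0,0,-80,0,10],[0,0,-90,0,10],[0,0,-95,0,10],[0,0,-95,0,10]]' 120
python3 - <<'E'
from h import *
s=bot.read_state();p=s["tool_pos"];print(p,s["wrist_force"],s["torque"])
c=bot.read_camera("side");print(proj(c,p-[0,0,.0825]));cv2.imwrite("pics/s8.png",cv2.resize(c["pixels"][210:310,290:390,::-1],(600,600),interpolation=2))
cv2.imwrite("pics/s8c.png",cv2.resize(c["pixels"][155:215,228:288,::-1],(500,500),interpolation=2))
E
```

```text
time: 28.4
tool_pos: [0.5656, 0.1791, 0.2175]
tcp_rot: [-1.276, 1.089, -1.093]
wrist_force: [-0.0, 1.0, -3.7]
width: 0.323
time: 29.65
tool_pos: [0.5876, -0.171, 0.2133]
tcp_rot: [-1.28, 1.094, -1.091]
wrist_force: [0.7, 0.3, -4.0]
width: 0.322
time: 30.9
tool_pos: [0.5884, -0.1693, 0.1194]
tcp_rot: [-1.28, 1.092, -1.091]
wrist_force: [0.3, -0.4, -4.2]
width: 0.328
[ 0.58835749 -0.16930405  0.11941969] [ 0.34991207 -0.38525853 -4.22973812] [-0.00579737  0.03173648  0.02368642]
(np.float64(336.1750812056052), np.float64(273.3738116209322))
```

View pics/s8.png

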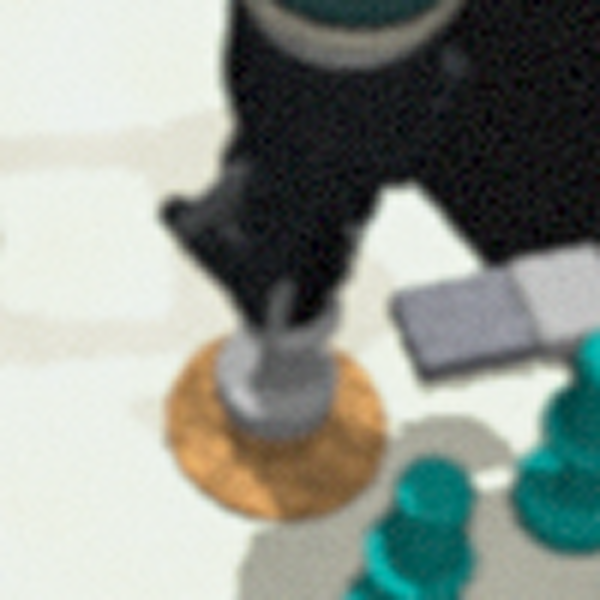

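View pics/s8c.png

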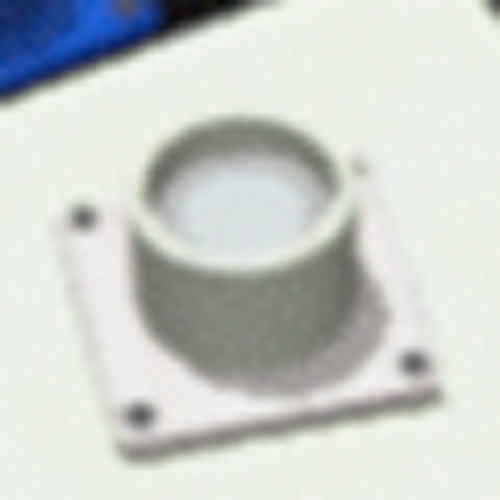

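The plate is level and back at its rest height, and the tamper is above the pad. Lowering.

```bash
python3 -m jog '[[1,0,-4,0,10],[1,0,-8,0,10],[1,0,-12,0,10],[1,0,-16,0,10],[1,0,-19,0,10],[1,0,-21,0,10],[1,0,-22,0,10],[1,0,-22.5,0,10],[1,0,-22.5,0,10],[1,0,-22.5,0,10]]' 120
python3 -m jog '[[0,0,-0.2,0,10],[0,0,-0.4,0,10],[0,0,-0.6,0,10],[0,0,-0.8,0,10],[0,0,-1,0,10],[0,0,-1.2,0,10],[0,0,-1.2,0,10],[0,0,-1.2,0,10],[0,0,-1.2,0,10],[0,0,-1.2,0,10]]' 120
python3 - <<'E'
from h import *
s=bot.read_state();print(s["tool_pos"],s["wrist_force"],s["torque"])
E
```

```text
time: 32.2
tool_pos: [0.5894, -0.1692, 0.0971]
tcp_rot: [-1.28, 1.091, -1.092]
wrist_force: [-0.2, -0.9, -3.7]
width: 0.322
time: 33.45
tool_pos: [0.5893, -0.1692, 0.0958]
tcp_rot: [-1.28, 1.091, -1.091]
wrist_force: [-1.1, -0.4, -3.1]
width: 0.325
[ 0.58933015 -0.16922019  0.09578807] [-1.10871964 -0.38889948 -3.14470977] [-0.00098099 -0.03859848  0.01695521]
```

Barely touching, so I go 0.6 mm further, then open.

```bash
python3 -m jog '[[0,0,-0.2,0,10],[0,0,-0.4,0,10],[0,0,-0.6,0,10],[0,0,-0.6,0,10],[0,0,-0.6,0,10],[0,0,-0.6,0,10],[0,0,-0.6,0,10],[0,0,-0.6,0,10],[0,0,-0.6,0,10],[0,0,-0.6,0,10]]' 120
python3 - <<'E'
from h import *
s=bot.read_state();print(s["tool_pos"],s["wrist_force"],s["torque"])
E
```

```text
time: 34.7
tool_pos: [0.5895, -0.1693, 0.0957]
tcp_rot: [-1.28, 1.091, -1.092]
wrist_force: [-2.6, 0.4, 6.0]
width: 0.323
[ 0.58945198 -0.16927414  0.09569035] [-2.63733775  0.36243623  5.98943436] [ 0.08069964  0.85954688 -0.04551793]
```

```bash
python3 -m jog '[[0,0,0.3,0,10],[0,0,0.3,0,10],[0,0,0.3,0,30],[0,0,0.3,0,34],[0,0,0.3,0,40],[0,0,0.3,0,50],[0,0,0.3,0,65],[0,0,0.3,0,85],[0,0,0.3,0,85],[0,0,0.3,0,85]]' 40
python3 - <<'E'
from h import *
s=bot.read_state();print(s["tool_pos"],s["wrist_force"],s["width"])
c=bot.read_camera("side");cv2.imwrite("pics/s9.png",cv2.resize(c["pixels"][210:310,290:390,::-1],(600,600),interpolation=2))
E
```

```text
time: 35.95
tool_pos: [0.5893, -0.1692, 0.0955]
tcp_rot: [-1.28, 1.091, -1.091]
wrist_force: [-0.7, -0.6, -0.2]
width: 0.995
[ 0.58934275 -0.16921048  0.09550858] [-0.66314052 -0.57665349 -0.15891778] 0.9951885593418623
```

View pics/s9.png

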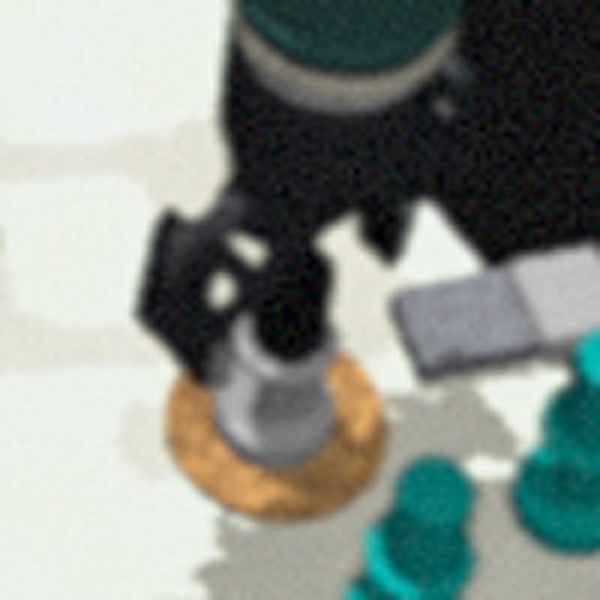

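The tamper stands free between the open fingers. Retreat straight up, then aside for a clear final view.

```bash
python3 -m jog '[[0,0,5,0,85],[0,0,15,0,85],[0,0,35,0,85],[0,0,60,0,85],[0,0,90,0,85],[0,0,120,0,85],[0,0,140,0,85],[0,0,150,0,85],[0,0,150,0,85],[0,0,150,0,85]]'
python3 -m jog '[[0,40,0,0,85],[0,80,0,0,85],[0,120,0,0,85],[0,160,0,0,85],[0,200,0,0,85],[0,200,0,0,85],[0,200,0,0,85],[0,200,0,0,85],[0,200,0,0,85],[0,200,0,0,85]]'
python3 - <<'E'
from h import *
np.set_printoptions(precision=4,suppress=True)
C={};H={}
for n,(u,v) in dict(top=(374,195),side=(338,270)).items():
    c=C[n]=bot.read_camera(n);V=cv2.cvtColor(c["pixels"],cv2.COLOR_RGB2HSV)[...,2]
    for b in blobs(roi(V<(95 if n=="top" else 70),u,v,22),30,900): print(n,b[1],b[2],ray(c,*b[2],.0885)); H[n]=b[2]
    cv2.imwrite(f"pics/{n}f.png",c["pixels"][:,:,::-1])
if len(H)==2: print(tri(C["top"],H["top"],C["side"],H["side"]))
E
```

```text
time: 37.25
tool_pos: [0.5886, -0.169, 0.244]
tcp_rot: [-1.281, 1.093, -1.09]
wrist_force: [-0.2, 0.3, -1.1]
width: 0.993
time: 38.5
tool_pos: [0.5894, 0.0301, 0.2455]
tcp_rot: [-1.28, 1.092, -1.092]
wrist_force: [-0.3, -0.2, -0.1]
width: 0.993
top [368 185  14  13 128] [374.5469 190.8984] [ 0.5906 -0.169   0.0885]
side [333 251  12  19 200] [338.36 259.95] [ 0.5898 -0.1675  0.0885]
[ 0.5898 -0.1685  0.09  ]
```

View pics/sidef.png

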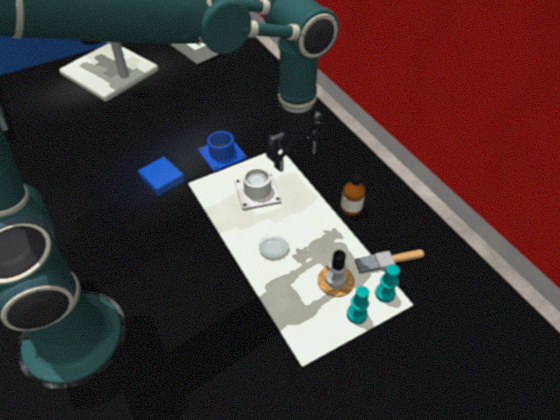

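View pics/topf.png

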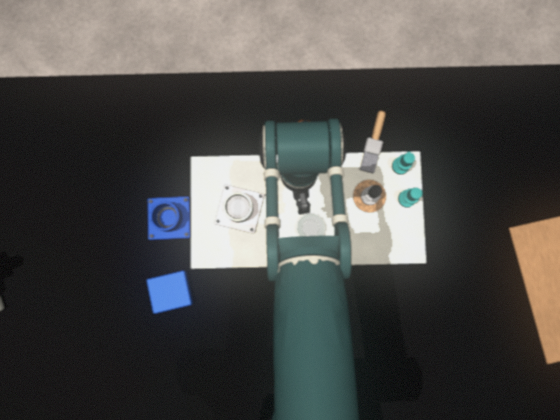

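```bash
python3 -c "
from workcell import bot
print(bot.finish_job())"
```

```text
the job is handed in; nothing more can be done
None
```

I picked up the tamper, pressed the plate onto its stop and stood the tamper back on its cork pad. I handed the job in at about 38.7 s of the 61 s allowed; no verdict is reported.

- **Press:** The plate met its stop about 9 mm below rest. Holding at the stop took about 9 s: roughly 12 N when first felt, then about 14–18 N for the last 8 s. These are wrist readings at the end of each move, with the tamper's weight taken off. The highest was about 18 N.
- **Final pictures:** The tamper looks upright, with its handle at (0.590, −0.1685) m, within about 1–2 mm of the pad's middle. After the press the plate looked level and back at its rest height. The gripper is clear of everything. The bystanders and look-alikes look unmoved, but I only judged that by eye, and in the last top view the arm hides most of the bottle.
- **Not fully clean:**
  - While on the stop, the wrist moment suggested the pressing force lay towards the disc's −x edge, with 1–4 N sideways. I estimate a tilt of under 1°, but could not measure it directly. The tool itself was within 0.1° of vertical.
  - When I set the tamper down it pressed the pad with about 10 N before I let go.

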